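Re-plate the etching press slip clutch

ROBOT

A 7-joint arm with a two-finger parallel gripper is mounted at the origin on the work surface. World frame = base frame: x ahead of the robot, y to its left, z up, the work surface at z = 0. Lengths are in m, angles in rad, forces in N, time in s.
With the tool pointing down it reaches from about 0.4 to 0.875 m from the base axis. Payload 19.3 kg.
Tool frame: the origin (TCP) lies at the very end of the fingers, on their centre line; the grasp point (between the pads) lies bot.pinch_z behind it (bot.pinch_z is the distance from the TCP to the grasp point, in m); z points along the fingers, y is the line along which they close (so a half turn about z gives the same grasp; the last joint's range is limited). The gripper opens to 85 mm and grips with 20 to 120 N. Pads are 22 mm wide; open, the fingers measure 114 mm over their backs; the gripper's body (76 mm by 85 mm) begins 54 mm behind the grasp point. The pads swing forward as they close: fully open they stand 13 mm farther back than shut.
Start: joints at [1.201, 0.521, -0.036, 1.599, 0.021, 1.021, -0.113], TCP at [0.185, -0.597, 0.231] pointing down, gripper open.
Joint ranges: [-2.91, 2.91], [-0.3, 2.13], [-1.5, 1.42], [0.17, 2.43], [-1.26, 4.41], [0.16, 1.93], [-2.52, 2.52]. Speed limits (rad/s): [1.89, 1.89, 2.39, 2.39, 3.01, 3.01, 3.01].

INTERFACE

Orientations are given as [roll, pitch, yaw] about the fixed x, y, z axes, in that order (R = Rz(yaw) Ry(pitch) Rx(roll)).
In Python, from workcell import bot, grab_frame, ticket gives the robot as it stands.
- The arm moves only by the tool arm_command, never from a script. Its argument "commands" is a list of rows, each a list of 3 entries, a list of its own where there are three numbers: the shift along the world's x, y, z in mm, then the turn about the world's z in rad, then the gripper command: -1 is fully open, 1 is shut, values between are in proportion. In form: [[[tx, ty, tz], roll, fingers], ...]. A call has 1 to 20 rows; each row shifts and turns the commanded pose from where the row before left it; what a row does not reach is not made up. A row lasts 1/10 s, in which the tool goes at most 50 mm and 8.59 degrees, less where a joint would pass 70% of its speed; a pose out of reach is approached as far as the arm can. A call with a gripper value outside its range is refused whole. The fingers move at their own pace and stop on an object; "newtons" is the grip in N (left out, the last holds). Time passes only in rows, so rows that do not move let the fingers close. It gives the time, the measured TCP pose, the force, the opening and the grip force at its end, in the units of the state.
- bot.observe(): the state, without advancing time (a new reading comes with each control period).
- grab_frame(name): name is "scene" or "side" or "wrist"; returns a dict with "image" (384x512x3 uint8, red, green, blue), "vertical_fov" (degrees; the focal length in pixels is half the picture's height over the tangent of half this angle, whatever the lens; pixels are square), "cx", "cy" (the principal point, pixels), "k1" (the pictures are not rectified: a ray, as slopes to the right and down, at radius r is drawn at 1 + k1 r^2 times it, then the intrinsics apply), "R" (3x3) and "t" (3): a world point X has camera coordinates R X + t. Camera axes: x right, y down, z forward; pixel columns grow to the right and rows downward; lengths in m; the calibration is good to about 2 mm. A picture is of the moment at which its call begins. There is no depth.
- ticket.job_done(): hands the job in; it is judged then, once.
The state is a dict: "clock": time; "qpos": joint angles; "qd": joint speeds; "joint_efforts": joint torques, N m; "position": TCP position; "tool_rot": TCP orientation; "force": force on the tool from outside, world axes, zero at the start; "moment": the same for the moment, N m; "grip_width": finger opening in m; "finger_force": force on a finger pad.
Only numpy, scipy, OpenCV 4.12 (cv2) and the standard library are available. Lean on these libraries where they do the work, as an engineer would, in place of code of your own. Each camera call takes 0.05 s, during which the arm holds its last target. There are 200 camera calls.

TASK

Refit the slip clutch of the table press: fit the thick friction disc over the splined hub with its tab on the side opposite to the clutch base's fixed lug, fully home on the flange, then the thinner separator plate fully home on top of it with its tab on the same side as the lug. The hub may stand turned, so feel for the splines with light pressure and never force or drop the plates (keep under about 40 N); leave both released, and do not knock the ink tin, ink bottle, wrench or screwdriver about.

Things in the scene. Friction and masses are not known exactly. Their poses are not given: they have to be found in the camera images.
- clutch: Clutch base, fixed: grey plinth 104 (x) x 92 (y) x 12 mm with a dark steel column of radius 21 mm up to the flange, 40 mm above the table. Origin: centre of the plinth's underside, on the hub axis; z up, x towards the fixed lug. The hub stands on the flange. Keep the push on it under about 40 N.
- flange (a point): Centre of the column's flat top (flange), 40 mm above the table, on the hub axis; axes as the base. Two opposite straight splines on the hub, 8 mm wide, reach 18 mm from the axis and stand from here up to 64 mm above the table. A plate passes below 64 mm only with its notches within about 0.06 rad of the splines.
- hub_top (a point): Top of the hub's nose on its axis, 79 mm above the table; axes as the base, NOT turned with the hub. Core radius 12 mm, plain nose above the splines from 64 to 69 mm, then tapering to radius 6 mm. The spline line is turned about z by an unmeasured -0.5 to 0.5 rad from the base's x axis. The hub is stiff (about 0.8 N m): light rubbing does not turn it.
- lug (a point): Outer end of the base's fixed lug: 12 mm wide, 10 mm high, top level with the flange, sticking out along the base's +x to 44 mm from the hub axis.
- disc_center (a point): Friction disc: dark steel octagonal toothed plate 12 mm thick, 52 mm across flats (flats 21 mm long, one pair facing its +-y), narrow tab (10 mm wide) along its +x. Point: its centre, half-way up; z up. Lies on a fixed round wooden block, 36 mm across, 18 mm high, rim overhanging 8 mm. Goes first, on the flange (point 46 mm above the table when home), tab to the base's -x side.
- disc_tab (a point): Middle of the outer end of the disc's tab, 45 mm from its centre along its x. Disc and separator alike have a square through-bore 26 x 26 mm with two opposite notches along their x axis, 10 mm wide, reaching 20 mm from the centre.
- separator_center (a point): Separator: bright steel octagonal toothed plate 8 mm thick, 58 mm across flats (flats 24 mm long, one pair facing its +-y), wide tab (24 mm) along its +x, same bore as the disc. Point: its centre, half-way up; z up. Lies on another such block (overhang 11 mm). Goes second, on the seated disc (point 56 mm above the table when home), tab to the base's +x side.
- separator_tab (a point): Middle of the outer end of the separator's tab, 45 mm from its centre along its x.
- ink_tin: Bystander: ink tin, 72 mm across, 75 mm high; origin at the centre of its underside.
- ink_bottle: Bystander: small ink bottle, 40 mm across, 85 mm high; origin at the centre of its underside.
- wrench: Bystander: wrench lying on the table along its x; origin at its underside.
- screwdriver: Bystander: screwdriver lying on the table along its x; origin at its underside.
Mind the look-alikes: they are no part of the job. What is shaped like the clutch but blue or purple is not meant. Of the things shaped like the part that bears separator_center, the bare steel one is meant.

How it is judged:
On the way:
1. the friction disc is fully home on the flange, tab opposite to the lug, and let go (z of disc_center in the frame of clutch between 0.043 and 0.0485 m and horizontal distance between disc_center and clutch below 0.004 m and angle between disc_center's own z axis and vertical below 0.08 rad and x of disc_tab in the frame of clutch below -0.03 m and contact force between the fingers and disc below 0.1 N), for 0.2 s.
At the end, for the whole second after the job is handed in: Disc centre 46 mm and separator centre 56 mm above the base's underside (-3/+2.5 mm), within 4 mm of the hub axis, tilt under 0.08 rad, at rest; end of the disc's tab at least 30 mm along the base's -x (away from the lug), of the separator's at least 30 mm along +x (lug side) (z of disc_center in the frame of clutch between 0.043 and 0.0485 m and horizontal distance between each of disc_center, separator_center and clutch below 0.004 m and angle between each of disc_center, separator_center's own z axis and vertical below 0.08 rad and x of disc_tab in the frame of clutch below -0.03 m and z of separator_center in the frame of clutch between 0.053 and 0.0585 m and x of separator_tab in the frame of clutch above 0.03 m and linear speed of each of disc, separator below 0.02 m/s); the robot touches nothing.
It fails at once if the friction disc is forced or dropped on the clutch (over 50 N) (contact force between disc and clutch above 50 N).
It fails at once if the separator is forced or dropped on the clutch (over 50 N) (contact force between separator and clutch above 50 N).
It fails at once if the ink tin, ink bottle, wrench or screwdriver is knocked about (moved over 30 mm) (distance of any of ink_tin, ink_bottle, wrench, screwdriver from where it was at the start of the episode above 0.03 m).
It also fails if it takes over 72 s, if anything falls off the work surface, if the arm or the gripper's body presses on something with over 40 N, if the wrist force passes 120 N, or if a joint passes its speed limit or range.

## Working session

There is one attempt and no reset: what is moved stays moved. The work goes in short steps, Python scripts to look and compute and a tool call to move; the robot and the scene stay as the last step left them, time stands still between calls to the robot, and variables do not carry over. Pictures are saved under pics/ and viewed, at most 10 in all, crops included, and the job is handed in when it is done.

Besides the shell and the picture viewer there is one more tool, called after "Emit:" by a JSON object that holds its "name" and its "arguments". arm_command: Moves the arm, as the interface text tells. Its arguments: {"type":"object","properties":{"commands":{"type":"array"},"newtons":{"type":"number"}},"required":["commands"]}

```bash
mkdir -p pics; cat > h.py <<'E'
import numpy as np, cv2
from workcell import bot, grab_frame, ticket
def K(f):
    h,w=f["image"].shape[:2]; F=h/2/np.tan(np.radians(f["vertical_fov"])/2)
    return F,f["cx"],f["cy"]
def ray(f,u,v):
    F,cx,cy=K(f); d=np.array([(u-cx)/F,(v-cy)/F]); s=d.copy()
    for _ in range(30): s=d/(1+f["k1"]*(s@s))
    R=np.array(f["R"]); t=np.array(f["t"])
    return -R.T@t, R.T@np.array([s[0],s[1],1.])
def onz(f,u,v,z):
    o,d=ray(f,u,v); return o+d*(z-o[2])/d[2]
def proj(f,X):
    F,cx,cy=K(f); c=np.array(f["R"])@np.array(X)+np.array(f["t"]); s=c[:2]/c[2]; s=s*(1+f["k1"]*(s@s)); return s*F+[cx,cy]
def save(f,n): cv2.imwrite("pics/"+n,f["image"][:,:,::-1])
E
python3 - <<'E'
from h import *
import pickle
o=bot.observe(); print(o, bot.pinch_z)
fs={n:grab_frame(n) for n in("scene","side","wrist")}
pickle.dump(fs,open("f0.pkl","wb"))
for n,f in fs.items(): print(n,f["vertical_fov"],f["cx"],f["cy"],f["k1"],np.round(-np.array(f["R"]).T@f["t"],3)); save(f,n+"0.png")
E
```

```text
{'clock': 0.0, 'qpos': array([ 1.20079137,  0.52201557, -0.03633398,  1.59998875,  0.02121957,
        1.02107985, -0.11279974]), 'qd': array([ 2.71263382e-04, -2.38103083e-04,  8.09808358e-04, -1.72585180e-03,
        3.73326922e-04, -9.59353926e-05, -1.33075593e-03]), 'joint_efforts': array([-5.41923928e-04, -9.27130651e+01,  1.97946087e+00, -3.69931126e+01,
        1.76265469e-02,  8.32777005e-03, -1.28294388e-05]), 'position': array([ 0.18445256, -0.59682339,  0.23073158]), 'tool_rot': array([-3.14049050e+00,  9.11886441e-05,  2.99810885e-01]), 'force': array([ 0.41343054,  0.21505541, -0.4012833 ]), 'moment': array([-0.02186533, -0.02023773,  0.01205315]), 'finger_force': 0.0, 'grip_width': 0.0852798757708771} 0.0187
scene 57.60753637674153 257.78674683148625 192.9381563223679 -0.025704040219127002 [ 0.741 -0.425  0.894]
side 53.27182266920941 256.643198891029 200.30240185441292 0.0036896366384193127 [ 0.456 -0.535  0.759]
wrist 63.16462291529439 255.80683753631408 190.60397762454468 -0.02311391217259367 [ 0.248 -0.577  0.373]
```

```bash
python3 -c "
import cv2,numpy as np
a=[cv2.imread('pics/%s0.png'%n) for n in('scene','side')]
cv2.imwrite('pics/both.png',np.vstack([cv2.resize(x,None,fx=.78,fy=.78) for x in a]))"
```

```text
(no output)
```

View pics/scene0.png

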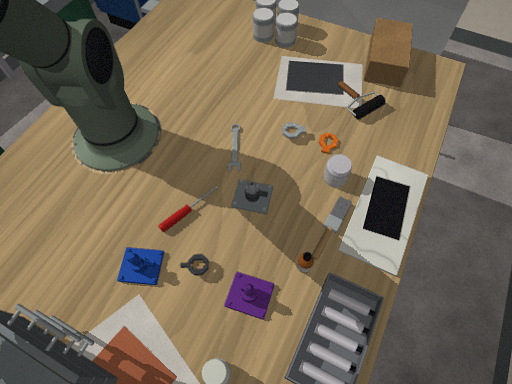

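View pics/side0.png

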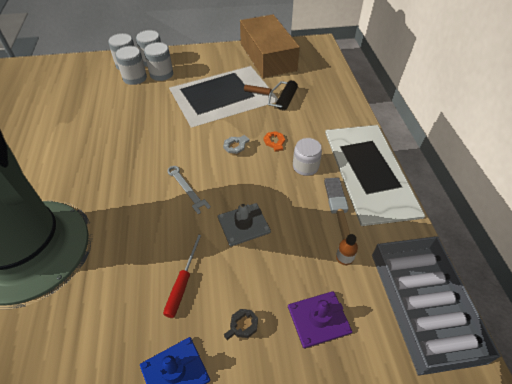

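The scene picture shows these candidates:
- **Clutch:** grey (253,196), with blue (141,266) and purple (250,295) look-alikes. I choose grey.
- **Disc:** the dark one at (199,264), the only candidate.
- **Separator:** bare steel (293,130) or orange (329,142). I choose the steel one.

The bystanders are the tin (338,170), bottle (306,260), wrench (235,146) and screwdriver (185,212). Next I'll check the choices in close crops.

```bash
python3 - <<'E'
from h import *
import pickle
fs=pickle.load(open("f0.pkl","rb"))
def crop(n,u,v,r=32): 
    return cv2.resize(fs[n]["image"][v-r:v+r,u-r:u+r,::-1],(264,264),interpolation=cv2.INTER_CUBIC)
a=np.hstack([crop("scene",253,196),crop("scene",199,264),crop("scene",293,130)])
b=np.hstack([crop("side",244,220),crop("side",242,323),crop("side",237,145)])
cv2.imwrite("pics/crops.png",np.vstack([a,b]))
for n,P in(("scene",((253,196),(199,264),(293,130))),("side",((244,220),(242,323),(237,145)))):
    for p,z in zip(P,(.04,.024,.022)): print(n,p,onz(fs[n],*p,z).round(3))
E
```

```text
scene (253, 196) [ 0.513 -0.021  0.04 ]
scene (199, 264) [ 0.474 -0.252  0.024]
scene (293, 130) [0.513 0.256 0.022]
side (244, 220) [ 0.502 -0.022  0.04 ]
side (242, 323) [ 0.469 -0.255  0.024]
side (237, 145) [0.516 0.248 0.022]
```

View pics/crops.png

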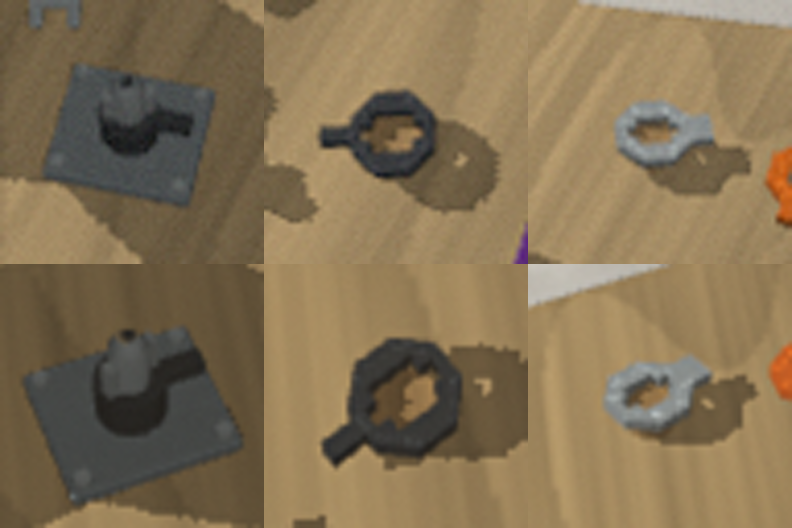

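The crops confirm the choices. The grey clutch has its lug towards image-right. The dark disc has its tab to image-left, and the bare steel separator has its wide tab to the right. I'll measure them by mask and plan closer wrist views.

```bash
cat >> h.py <<'E'
def blob(f,m,c,r=45):
    "connected mask component nearest pixel c"
    m=m.astype(np.uint8); yy,xx=np.mgrid[:m.shape[0],:m.shape[1]]
    m[np.hypot(xx-c[0],yy-c[1])>r]=0
    m=cv2.morphologyEx(m,cv2.MORPH_OPEN,np.ones((2,2),np.uint8))
    n,l,s,ce=cv2.connectedComponentsWithStats(m)
    i=1+np.argmax(s[1:,4]); return l==i
def plate(f,mask,ztop):
    "outer contour on the top plane -> points"
    cs,_=cv2.findContours(mask.astype(np.uint8),cv2.RETR_EXTERNAL,cv2.CHAIN_APPROX_NONE)
    c=max(cs,key=cv2.contourArea)[:,0,:]
    return np.array([onz(f,u,v,ztop)[:2] for u,v in c])
E
python3 - <<'E'
from h import *
import pickle
fs=pickle.load(open("f0.pkl","rb"))
w=fs["wrist"]; o=bot.observe()
from scipy.spatial.transform import Rotation as Ro
T=Ro.from_euler("xyz",o["tool_rot"]).as_matrix()
print((np.array(w["R"])@T).round(3), (T.T@(-np.array(w["R"]).T@w["t"]-o["position"])).round(4))
for n,cd,cs in(("scene",(199,264),(293,130)),("side",(242,323),(237,145))):
    f=fs[n]; I=f["image"].astype(int); hsv=cv2.cvtColor(f["image"],cv2.COLOR_RGB2HSV)
    sat=I.max(2)-I.min(2)
    for nm,m,c,z in(("disc",(I.max(2)<80)&(sat<22),cd,.03),("sep",(sat<28)&(I.max(2)>110),cs,.026)):
        P=plate(f,blob(f,m,c,30),z); 
        ctr=P.mean(0); far=P[np.argsort(-np.hypot(*(P-ctr).T))[:5]].mean(0)
        print(n,nm,len(P),ctr.round(3),far.round(3),np.arctan2(*(far-ctr)[::-1]).round(2),np.hypot(*(far-ctr)).round(3))
# lug/clutch direction: plinth corners in scene (crop px/4.125)
f=fs["scene"]
for u,v in((81,65),(214,95),(188,205),(45,175),(185,122),(126,75)): 
    U,V=253-32+u/4.125,196-32+v/4.125; print(onz(f,U,V,.012).round(3),onz(f,U,V,.04).round(3))
E
```

```text
[[-0.     1.    -0.   ]
 [-0.965 -0.    -0.263]
 [-0.263  0.     0.965]] [ 0.0666 -0.0003 -0.1426]
scene disc 70 [ 0.472 -0.26 ] [ 0.44  -0.277] -2.64 0.036
scene sep 56 [0.518 0.254] [0.538 0.264] 0.46 0.022
side disc 93 [ 0.468 -0.263] [ 0.436 -0.281] -2.61 0.037
side sep 60 [0.514 0.249] [0.536 0.259] 0.42 0.023
[0.448 0.025 0.012] [0.457 0.01  0.04 ]
[0.543 0.044 0.012] [0.55  0.029 0.04 ]
[ 0.565 -0.041  0.012] [ 0.57  -0.053  0.04 ]
[ 0.467 -0.064  0.012] [ 0.476 -0.076  0.04 ]
[0.535 0.016 0.012] [0.541 0.002 0.04 ]
[0.48  0.031 0.012] [0.489 0.017 0.04 ]
```

Emit:
{"name": "arm_command", "arguments": {"commands": [[[24,28,-5],0.02,-1],[[24,28,-5],0.02,-1],[[24,28,-5],0.02,-1],[[24,28,-5],0.02,-1],[[24,28,-5],0.02,-1],[[24,28,-5],0.02,-1],[[24,28,-5],0.02,-1],[[24,28,-5],0.02,-1],[[24,28,-5],0.02,-1],[[24,28,-5],0.02,-1],[[24,28,-5],0.02,-1],[[24,28,-5],0.02,-1],[[0,0,0],0,-1],[[0,0,0],0,-1]], "newtons": 40}}

```text
clock: 1.55
position: [0.4727, -0.2605, 0.171]
tool_rot: [-3.141, 0.0, 0.541]
force: [-0.3, -0.2, 0.2]
grip_width: 0.0855
finger_force: 0.0
```

```bash
python3 - <<'E'
from h import *
import pickle
f=grab_frame("wrist"); pickle.dump(f,open("wd.pkl","wb")); save(f,"wd.png"); o=bot.observe(); print(o["position"],o["tool_rot"],o["force"])
print(proj(f,[.472,-.255,.03]))
E
```

```text
[ 0.47214319 -0.26147719  0.17113818] [-3.14137320e+00  5.91075299e-04  5.39492988e-01] [-0.64713047 -0.03324238 -0.14519398]
[250.52260125 177.22824616]
```

View pics/wd.png

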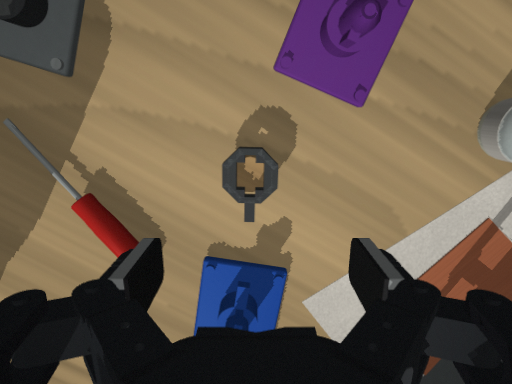

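The wrist view shows the disc at (250,175) with its tab straight down the image to (250,220). The blue look-alike is at (243,295), behind the tool. I'll measure it precisely.

```bash
cat >> h.py <<'E'
def meas(f,mask,ztop,L,k):
    "centre and tab yaw of a plate from its mask"
    cs,_=cv2.findContours(mask.astype(np.uint8),cv2.RETR_EXTERNAL,cv2.CHAIN_APPROX_NONE)
    c=max(cs,key=cv2.contourArea); full=np.zeros(mask.shape,np.uint8); cv2.drawContours(full,[c],-1,1,-1)
    body=cv2.morphologyEx(full,cv2.MORPH_OPEN,cv2.getStructuringElement(cv2.MORPH_ELLIPSE,(k,k)))
    M=cv2.moments(body,True); bc=(M["m10"]/M["m00"],M["m01"]/M["m00"])
    C=onz(f,*bc,ztop)[:2]
    P=np.array([onz(f,u,v,ztop)[:2] for u,v in c[:,0,:]])
    d=np.hypot(*(P-C).T); far=P[d>d.max()-.006]; t=far.mean(0)
    return C,np.arctan2(*(t-C)[::-1]),d.max(),bc,np.sqrt(M["m00"])
E
python3 - <<'E'
from h import *
import pickle
f=pickle.load(open("wd.pkl","rb")); I=f["image"].astype(int); sat=I.max(2)-I.min(2)
m=blob(f,(I.max(2)<95)&(sat<22),(250,180),52)
for k in(17,23): print(meas(f,m,.03,.045,k))
fs=pickle.load(open("f0.pkl","rb"))
print("blue hub",onz(fs["scene"],141,262,.07),onz(f,243,275,.079))
E
```

```text
(array([ 0.47336427, -0.254588  ]), np.float64(-2.6242107398268226), np.float64(0.04604871942908816), (250.8921568627451, 175.7772549019608), np.float64(50.49752469181039))
(array([ 0.47332879, -0.25461876]), np.float64(-2.624418883017803), np.float64(0.04600360812945874), (250.90106846062525, 175.82588049070043), np.float64(50.269274910227224))
blue hub [ 0.35829388 -0.3209016   0.07      ] [ 0.40623612 -0.28768304  0.079     ]
```

Emit:
{"name": "arm_command", "arguments": {"commands": [[[1,6,-20],-0.02,-1],[[0,0,-20],0,-1],[[0,0,-20],0,-1],[[0,0,-20],0,-1],[[0,0,-20],0,-1],[[0,0,-20],0,-1],[[0,0,-20],0,-1],[[0,0,-20],0,-1],[[0,0,-7],0,-1],[[0,0,0],0,-0.1],[[0,0,0],0,-0.1],[[0,0,0],0,0.2],[[0,0,0],0,0.5],[[0,0,0],0,1],[[0,0,0],0,1],[[0,0,0],0,1]], "newtons": 40}}

```text
clock: 3.2
position: [0.4738, -0.2557, 0.0054]
tool_rot: [3.14, -0.0, 0.519]
force: [-2.4, -0.0, 8.9]
grip_width: 0.0512
finger_force: 41.7
```

Emit:
{"name": "arm_command", "arguments": {"commands": [[[0,0,15],0,1],[[0,0,30],0,1],[[0,0,35],0,1],[[0,0,40],0,1],[[0,0,40],0,1],[[4,30,20],-0.04,1],[[4,30,20],-0.04,1],[[4,30,0],-0.04,1],[[4,30,0],-0.04,1],[[4,30,0],-0.04,1],[[4,30,0],-0.04,1],[[4,30,0],-0.04,1],[[4,30,0],-0.04,1],[[0,0,0],0,1],[[0,0,0],0,1],[[0,0,0],0,1]], "newtons": 40}}

```text
clock: 4.8
position: [0.5054, -0.016, 0.2049]
tool_rot: [3.141, -0.0, 0.199]
force: [-0.2, 0.5, -3.3]
grip_width: 0.0512
finger_force: 43.2
```

```bash
python3 - <<'E'
from h import *
import pickle
f=grab_frame("wrist"); pickle.dump(f,open("wc.pkl","wb")); save(f,"wc.png"); print(proj(f,[.508,-.012,.079]))
for _ in range(1):
    o=bot.observe(); print(o["position"],o["tool_rot"],o["force"],o["grip_width"])
E
```

```text
[252.11590555 179.86886626]
[ 0.50540321 -0.01611272  0.20479683] [ 3.14122450e+00 -3.57538884e-04  1.98808201e-01] [-0.96413261 -0.66673081 -0.96189445] 0.051398698679618736
```

View pics/wc.png

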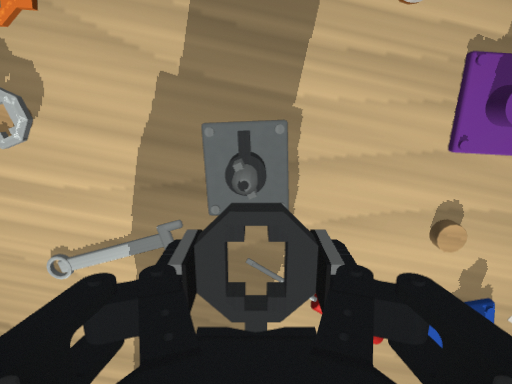

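The disc is held square at (256,262) with its notches along the image vertical. The clutch is at (245,170) with its lug upward at (244,140), and the hub nose is at about (243,183). I'll enlarge the hub to read the spline angle.

```bash
python3 - <<'E'
from h import *
import pickle
f=pickle.load(open("wc.pkl","rb")); I=f["image"]
c=I[115:220,195:300,::-1]; c=cv2.resize(c,(600,600),interpolation=cv2.INTER_CUBIC); c=np.clip(c.astype(float)*1.9,0,255).astype(np.uint8)
cv2.imwrite("pics/hub.png",c)
E
```

```text
(no output)
```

View pics/hub.png

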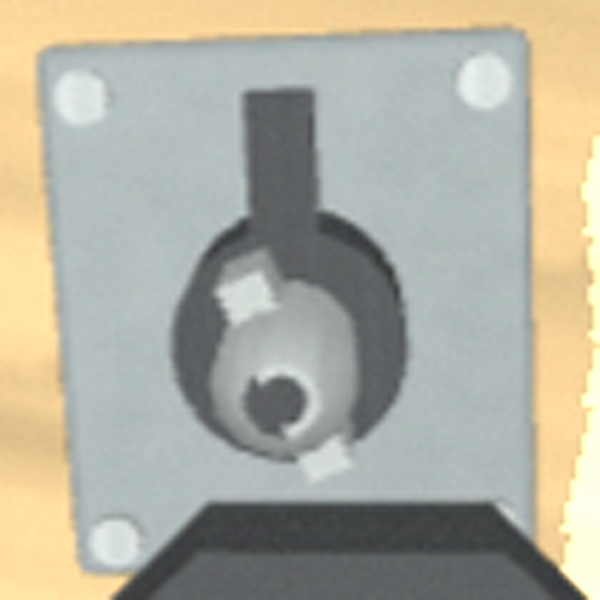

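```bash
python3 - <<'E'
from h import *
import pickle
f=pickle.load(open("wc.pkl","rb"))
g=lambda u,v,z: onz(f,195+u/5.714-.41,115+v/5.714-.41,z)[:2]
a=g(236,281,.064); b=g(336,471,.064); print("spl ends",a,b,(a+b)/2,np.hypot(*(a-b)),np.arctan2(*(a-b)[::-1]))
a=g(247,297,.064); b=g(325,458,.064); print("spl faces",(a+b)/2,np.hypot(*(a-b)),np.arctan2(*(a-b)[::-1]))
print("nose",g(277,404,.079)); print("flange", (g(173,335,.04)+g(408,335,.04))/2,(g(290,208,.04)+g(290,462,.04))/2)
l=g(279,90,.04); print("lug",l)
B=[g(78,97,.012),g(485,80,.012),g(115,540,.012)]; print("bolts ctr",(B[1]+B[2])/2, "yaw",np.arctan2(*(B[0]-B[2])[::-1]))
o=(np.array([.5054,-.016])); 
A=onz(f,256.5,212,.230)[:2];Z=onz(f,256.5,322.5,.230)[:2]; m=(A+Z)/2; print("disc",m,np.hypot(*(A-Z)),"rel TCP world",m-o)
print("lug yaw",np.arctan2(*(l-np.array([.508,-.013]))[::-1]))
# edges of disc via gray profile
G=cv2.cvtColor(f["image"],cv2.COLOR_RGB2GRAY); print(G[198:246,256]); print(G[280:335,256])
E
```

```text
spl ends [0.51647537 0.00505401] [ 0.4884047  -0.01696252] [ 0.50244004 -0.00595425] 0.035674781162615486 0.6651096978833724
spl faces [ 0.50224772 -0.00595136] 0.02976105487014553 0.6319913394225022
nose [ 0.50156866 -0.00509346]
flange [ 0.50433047 -0.00545855] [ 0.50389038 -0.00545428]
lug [0.54566911 0.00450236]
bolts ctr [ 0.50173505 -0.0056919 ] yaw 0.24426954735728776
disc [ 0.50528761 -0.01601842] 0.05170752726775798 rel TCP world [-1.12392729e-04 -1.84153606e-05]
lug yaw 0.4349569304842803
[ 98  97  98  98  84  43  36  35  35  36  37  34  35  39  50  51  51  51
  52  52  51  51  52  52  52  51  51  68 118 123 125 126 126 126 126 126
 123 124 122 123 122 122 122 122 121 120 119 118]
[111 109 107 108 108 109 110 111 113 115 115 113 113 113 106  53  37  36
  36  35  35  34  34  36  34  34  36  35  33  33  40  48  53  51  50  52
  51  51  50  49  51  52  49  50  50  49  51  50  51  50  50  46  30  21
  24]
```

The hub is at (0.502,-0.006) with the splines at yaw about 0.645. The base is at yaw about 0.24, and the disc is centred on the TCP. I'll align above the hub and come down towards the nose.

Emit:
{"name": "arm_command", "arguments": {"commands": [[[-1,3,-15],0.15,1],[[-1,4,-25],0.15,1],[[-1,3,-35],0.147,1],[[0,0,-35],0,1],[[0,0,-10],0,1],[[0,0,0],0,1],[[0,0,0],0,1],[[0,0,0],0,1]]}}

```text
clock: 5.65
position: [0.5034, -0.0053, 0.0858]
tool_rot: [3.14, -0.002, 0.646]
force: [-0.1, -0.1, -1.5]
grip_width: 0.0506
finger_force: 43.2
```

```bash
python3 - <<'E'
from h import *
f=grab_frame("wrist"); import pickle; pickle.dump(f,open("wp.pkl","wb"))
c=cv2.resize(f["image"][190:350,150:360,::-1],(787,600),interpolation=cv2.INTER_CUBIC); cv2.imwrite("pics/wp.png",np.clip(c.astype(float)*1.9,0,255).astype(np.uint8))
o=bot.observe(); print(o["position"],o["tool_rot"],o["force"],o["qpos"][6])
E
```

```text
[ 0.50334004 -0.00523967  0.0856822 ] [ 3.14023942e+00 -1.65700141e-03  6.46297597e-01] [-0.12704415  0.08178449 -2.1218619 ] -1.2502666967932647
```

View pics/wp.png

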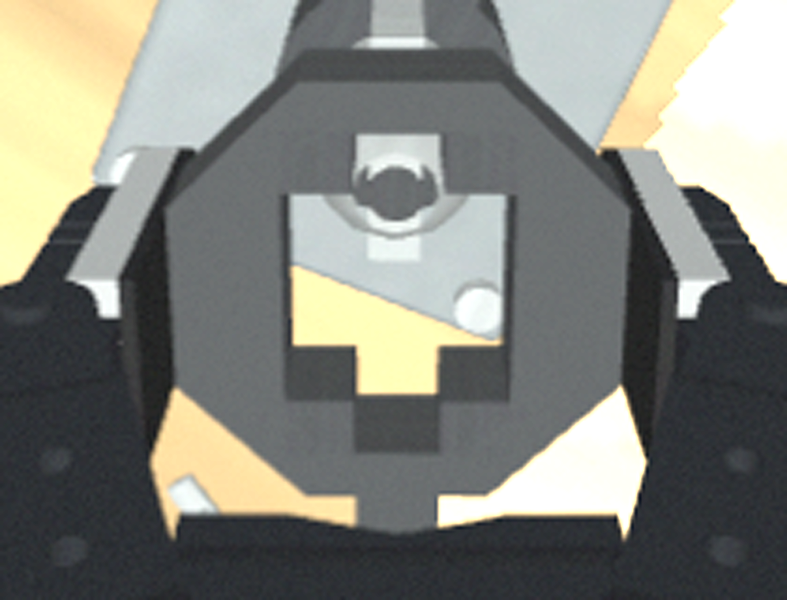

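The hub nose is at (398,195) in the crop. The splines above and below it line up with the notch column (u≈397), so the angle is right. Next I'll check the offset along the tool x axis.

```bash
python3 - <<'E'
from h import *
import pickle
f=pickle.load(open("wp.pkl","rb"))
g=lambda u,v,z: onz(f,150+u/3.748-.37,190+v/3.75-.37,z)[:2]
y=.646; e=np.array([[np.cos(y),np.sin(y)],[-np.sin(y),np.cos(y)]])
p=np.array([.5033,-.0053])
for n,u,v,z in(("nose",397,194,.079),("splo low",394,260,.064)): print(n,g(u,v,z),"tool x,left:",(e@(g(u,v,z)-p)*1000).round(2))
# disc top face at TCP+.025: flats
zt=.0857+.025
A,B=g(397,82,zt),g(397,494,zt); print("disc",(e@((A+B)/2-p)*1000).round(2),np.hypot(*(A-B)))
L,R=g(166,285,zt),g(629,285,zt); print((e@((L+R)/2-p)*1000).round(2),np.hypot(*(L-R)))
E
```

```text
nose [ 0.5022629 -0.005875 ] tool x,left: [-1.17  0.17]
splo low [ 0.48770301 -0.01628151] tool x,left: [-19.07   0.62]
disc [0.4  0.19] 0.05137966832821781
[2.13 0.13] 0.05177534927873652
```

Emit:
{"name": "arm_command", "arguments": {"commands": [[[-1.3,-0.8,-4],0,1],[[0,0,-5],0,1],[[0,0,-5],0,1],[[0,0,-5],0,1],[[0,0,-5],0,1],[[0,0,-4],0,1],[[0,0,-3],0,1],[[0,0,0],0,1]]}}

```text
clock: 6.5
position: [0.501, -0.0059, 0.0529]
tool_rot: [-3.141, 0.001, 0.647]
force: [-0.1, 0.8, -1.7]
grip_width: 0.0512
finger_force: 43.2
```

No contact. I'll feel for the splines in small steps.

Emit:
{"name": "arm_command", "arguments": {"commands": [[[0,0,-2],0,1],[[0,0,-1],0,1],[[0,0,-1],0,1],[[0,0,0],0,1]]}}

```text
clock: 6.9
position: [0.5013, -0.0059, 0.0493]
tool_rot: [3.142, -0.0, 0.647]
force: [0.4, -0.2, -2.0]
grip_width: 0.0512
finger_force: 43.2
```

Emit:
{"name": "arm_command", "arguments": {"commands": [[[0,0,-2],0,1],[[0,0,-2],0,1],[[0,0,-2],0,1],[[0,0,0],0,1]]}}

```text
clock: 7.3
position: [0.5011, -0.0059, 0.043]
tool_rot: [-3.141, 0.0, 0.647]
force: [-0.5, -0.3, -2.0]
grip_width: 0.0513
finger_force: 43.2
```

Emit:
{"name": "arm_command", "arguments": {"commands": [[[0,0,-3],0,1],[[0,0,-3],0,1],[[0,0,-3],0,1],[[0,0,-2],0,1],[[0,0,-1],0,1],[[0,0,-1],0,1],[[0,0,-1],0,1],[[0,0,0],0,1]]}}

```text
clock: 8.1
position: [0.5012, -0.0059, 0.0292]
tool_rot: [-3.142, 0.0, 0.647]
force: [0.1, 0.4, -2.2]
grip_width: 0.0515
finger_force: 43.2
```

Emit:
{"name": "arm_command", "arguments": {"commands": [[[0,0,-1],0,1],[[0,0,-0.5],0,1],[[0,0,-0.5],0,1],[[0,0,0],0,1]]}}

```text
clock: 8.5
position: [0.5013, -0.0059, 0.0274]
tool_rot: [3.141, -0.0, 0.647]
force: [0.1, -0.1, 2.8]
grip_width: 0.0511
finger_force: 43.7
```

Emit:
{"name": "arm_command", "arguments": {"commands": [[[0,0,-0.4],0,1],[[0,0,0],0,1]]}}

```text
clock: 8.7
position: [0.5013, -0.0059, 0.0274]
tool_rot: [3.141, -0.0, 0.647]
force: [-4.0, -0.0, 13.1]
grip_width: 0.051
finger_force: 44.9
```

The disc is home: the force rises and z stops at the expected 27 mm. I'll release it and rise to look.

Emit:
{"name": "arm_command", "arguments": {"commands": [[[0,0,0.4],0,-0.1],[[0,0,0],0,-0.4],[[0,0,0],0,-1],[[0,0,0],0,-1],[[0,0,0],0,-1],[[0,0,10],0,-1],[[0,0,20],0,-1],[[0,0,40],0,-1],[[0,0,40],0,-1],[[0,0,40],0,-1],[[0,0,30],0,-1],[[0,0,0],0,-1],[[0,0,0],0,-1]]}}

```text
clock: 10.0
position: [0.5013, -0.006, 0.2082]
tool_rot: [3.141, -0.001, 0.647]
force: [-0.1, -0.3, -0.5]
grip_width: 0.0854
finger_force: 0.0
```

```bash
python3 - <<'E'
from h import *
f=grab_frame("wrist"); import pickle; pickle.dump(f,open("wq.pkl","wb"))
c=cv2.resize(f["image"][95:255,150:360,::-1],(787,600),interpolation=cv2.INTER_CUBIC); cv2.imwrite("pics/wq.png",np.clip(c.astype(float)*1.9,0,255).astype(np.uint8))
o=bot.observe(); print(o["position"],o["tool_rot"],o["force"],o["grip_width"])
E
```

```text
[ 0.50092344 -0.00603288  0.2073269 ] [3.14154209e+00 1.49924951e-04 6.46730251e-01] [-0.52708481 -0.47400443  0.26913145] 0.08529444316659067
```

View pics/wq.png

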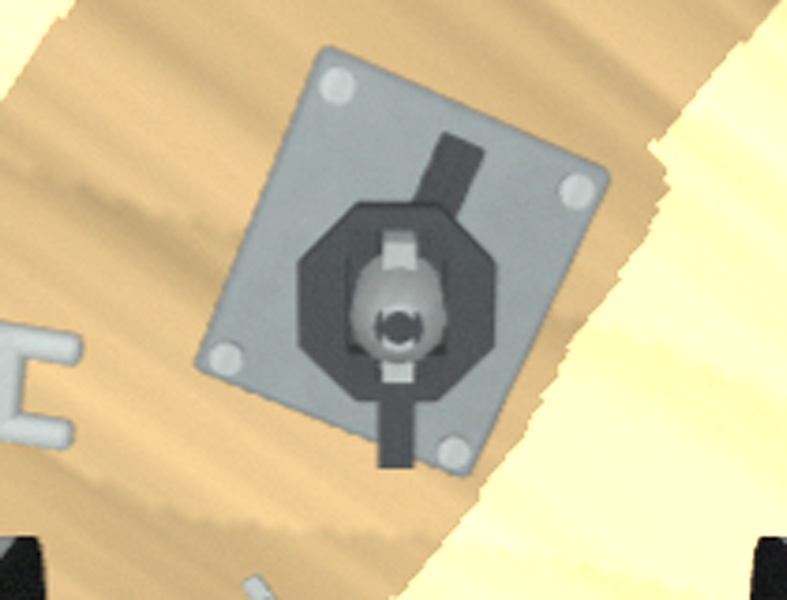

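The disc sits flat and centred with its tab down the image, opposite the lug, which is up and to the right at (450,170). Now I'll go over the separator.

Emit:
{"name": "arm_command", "arguments": {"commands": [[[1.5,29,-4],-0.025,-1],[[1.5,29,-4],-0.025,-1],[[1.5,29,-4],-0.025,-1],[[1.5,29,-4],-0.025,-1],[[1.5,29,-4],-0.025,-1],[[1.5,29,-4],-0.025,-1],[[1.5,29,-4],-0.025,-1],[[1.5,29,-4],-0.025,-1],[[1,26,-5],0,-1],[[0,0,0],0,-1],[[0,0,0],0,-1]]}}

```text
clock: 11.15
position: [0.5134, 0.252, 0.1691]
tool_rot: [3.141, 0.002, 0.448]
force: [0.0, -0.8, 0.2]
grip_width: 0.0853
finger_force: 0.0
```

```bash
python3 - <<'E'
from h import *
f=grab_frame("wrist"); import pickle; pickle.dump(f,open("ws.pkl","wb")); save(f,"ws.png")
o=bot.observe(); print(o["position"],o["tool_rot"])
I=f["image"].astype(int); sat=I.max(2)-I.min(2); c=proj(f,[.513,.25,.026]); print(c)
m=blob(f,(sat<30)&(I.max(2)>105),c,60)
for k in(21,27,33): print(meas(f,m,.026,.045,k))
E
```

```text
[0.51384454 0.25128647 0.16944859] [3.14120469e+00 1.81569229e-03 4.46692493e-01]
[257.64814267 180.13969807]
(array([0.51209768, 0.25517199]), np.float64(0.5296209696175637), np.float64(0.04132983836293329), (252.26608946608945, 178.66176046176045), np.float64(58.86425061104575))
(array([0.51174685, 0.25501399]), np.float64(0.5277259244992025), np.float64(0.04170906679782033), (252.25721862109606, 179.06098998232176), np.float64(58.25804665451803))
(array([0.50925076, 0.2535896 ]), np.float64(0.5346070497290863), np.float64(0.044489366166934996), (252.48230373230373, 182.02767052767052), np.float64(55.749439459065414))
```

View pics/ws.png

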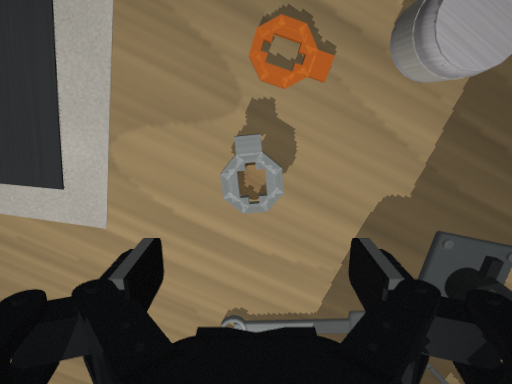

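The bare steel separator is at (252,183), tab up at (249,136). The orange look-alike at (285,52) and the tin at (440,40) are clear of it. I'll refine the centre.

```bash
python3 - <<'E'
from h import *
import pickle
f=pickle.load(open("ws.pkl","rb")); I=f["image"].astype(int); sat=I.max(2)-I.min(2)
m=blob(f,(sat<30)&(I.max(2)>105),(252,175),60)
for k in(37,41,45,49): print(k,meas(f,m,.026,.045,k))
# bore centroid
cs,_=cv2.findContours(m.astype(np.uint8),cv2.RETR_EXTERNAL,cv2.CHAIN_APPROX_NONE)
c=max(cs,key=cv2.contourArea); full=np.zeros(m.shape,np.uint8); cv2.drawContours(full,[c],-1,1,-1)
r=cv2.minAreaRect(c); print(cv2.boundingRect(c),r); bx=cv2.boxPoints(r); print(np.array([onz(f,*p,.026)[:2] for p in bx]))
hole=(full>0)&~m; ys,xs=np.nonzero(hole); print("hole",xs.mean(),ys.mean(),len(xs),onz(f,xs.mean(),ys.mean(),.024))
print("wrench",onz(f,235,323,0),onz(f,355,323,0),"orange tab",onz(f,328,70,.02))
E
```

```text
37 (array([0.50925304, 0.25350159]), np.float64(0.5364609389723275), np.float64(0.04451080273671193), (252.56775850995504, 182.06486833654463), np.float64(55.80322571321482))
41 (array([0.50910451, 0.25341628]), np.float64(0.5363987655563621), np.float64(0.044676846955121065), (252.581629341123, 182.24115546900356), np.float64(55.50675634551167))
45 (array([0.50892738, 0.25330557]), np.float64(0.536509543423233), np.float64(0.04487735083764081), (252.60676741130092, 182.45532194480947), np.float64(55.17245689653489))
49 (array([0.50878765, 0.25313611]), np.float64(0.5455448880929897), np.float64(0.04505804038213455), (252.70531239558971, 182.66087537587705), np.float64(54.70831746635972))
(221, 135, 64, 80) ((251.96627807617188, 174.6460723876953), (77.41162109375, 62.289581298828125), 84.5596694946289)
[[0.53166535 0.29967607]
 [0.56076006 0.25131255]
 [0.49823648 0.21181054]
 [0.46680914 0.26329332]]
hole 252.61190738699008 183.8026460859978 907 [0.50728681 0.25253844 0.024     ]
wrench [3.40381876e-01 1.96155765e-01 5.55111512e-17] [0.40123323 0.06836832 0.        ] orange tab [0.62815969 0.23682275 0.02      ]
```

Emit:
{"name": "arm_command", "arguments": {"commands": [[[-6,1,-16],0.09,-1],[[0,0,-30],0,-1],[[0,0,-30],0,-1],[[0,0,-30],0,-1],[[0,0,-25],0,-1],[[0,0,-20],0,-1],[[0,0,-10],0,-1],[[0,0,-5],0,-1],[[0,0,0],0,-1],[[0,0,0],0,-0.2],[[0,0,0],0,-0.2],[[0,0,0],0,0.2],[[0,0,0],0,0.5],[[0,0,0],0,1],[[0,0,0],0,1],[[0,0,0],0,1]], "newtons": 40}}

```text
clock: 12.8
position: [0.5088, 0.2534, 0.0053]
tool_rot: [3.142, -0.001, 0.537]
force: [-0.9, 0.0, 7.5]
grip_width: 0.0565
finger_force: 40.9
```

Emit:
{"name": "arm_command", "arguments": {"commands": [[[0,0,10],0,1],[[0,0,30],0,1],[[0,0,40],0,1],[[0,0,40],0,1],[[-1,-30,0],0.02,1],[[-1,-40,0],0.02,1],[[-1,-40,0],0.02,1],[[-1,-40,0],0.02,1],[[-1,-40,0],0.02,1],[[-1,-40,0],0.01,1],[[-1,-29,0],0,1],[[0,0,-20],0,1],[[0,0,-10],0,1],[[0,0,0],0,1],[[0,0,0],0,1],[[0,0,0],0,1]]}}

```text
clock: 14.4
position: [0.5016, -0.0052, 0.0949]
tool_rot: [3.141, -0.001, 0.648]
force: [1.1, -0.8, -1.4]
grip_width: 0.057
finger_force: 43.4
```

```bash
python3 - <<'E'
from h import *
f=grab_frame("wrist"); import pickle; pickle.dump(f,open("wr.pkl","wb"))
c=cv2.resize(f["image"][190:350,150:360,::-1],(787,600),interpolation=cv2.INTER_CUBIC); cv2.imwrite("pics/wr.png",np.clip(c.astype(float)*1.5,0,255).astype(np.uint8))
o=bot.observe(); print(o["position"],o["tool_rot"],o["force"],o["grip_width"])
E
```

```text
[ 0.50156467 -0.00537422  0.0948972 ] [ 3.14120259e+00 -6.59655668e-04  6.47693914e-01] [ 0.09292779  0.25435033 -1.12391555] 0.056913127353259936
```

View pics/wr.png

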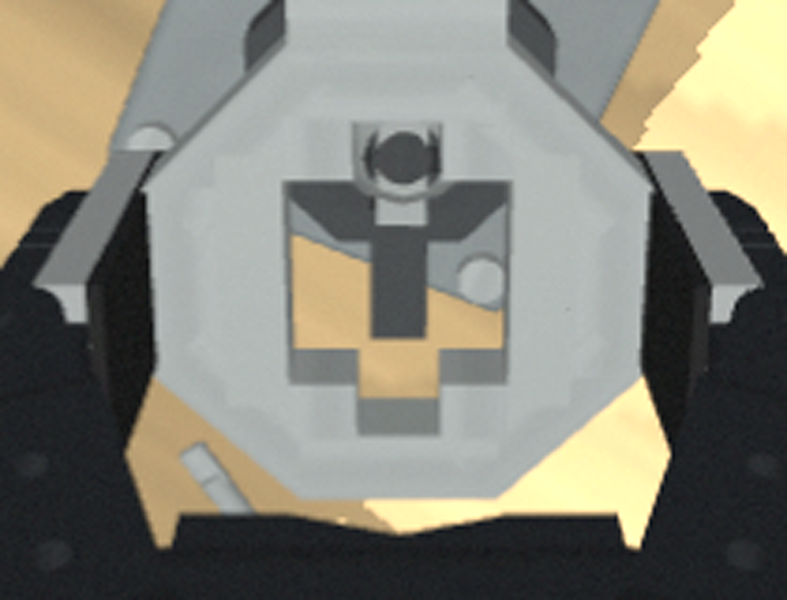

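The separator is held level with its tab up the image. Its notch ends are at v=122 and v=435, the notch column is at u≈398, and the nose is at (402,157).

```bash
python3 - <<'E'
from h import *
import pickle
f=pickle.load(open("wr.pkl","rb"))
g=lambda u,v,z: onz(f,150+u/3.748-.37,190+v/3.75-.37,z)[:2]
y=.6475; e=np.array([[np.cos(y),np.sin(y)],[-np.sin(y),np.cos(y)]])
p=np.array([.5016,-.0053]); q=lambda a:(e@(a-p)*1000).round(2)
for zt in(.112,.1156,.119):
    A,B=g(397,122,zt),g(399,435,zt); print("sep",zt,q((A+B)/2),np.hypot(*(A-B)), "yaw",np.arctan2(*(A-B)[::-1]))
    L,R=g(283,270,zt),g(509,270,zt); print("  bore w",np.hypot(*(L-R)),q((L+R)/2))
print("nose",q(g(402,157,.079))); print("hub ref",q(np.array([.5013,-.0059])), "spline low end",q(g(400,226,.064)))
L,R=g(371,300,.052),g(427,300,.052); print("disc tab line",q((L+R)/2),np.hypot(*(L-R)))
E
```

```text
sep 0.112 [-2.21  0.19] 0.04137830009876268 yaw 0.6534832059246526
  bore w 0.026825865041442517 [-0.24  0.43]
sep 0.1156 [-0.23  0.19] 0.04019232686378099 yaw 0.6534832059246527
  bore w 0.026056989619580213 [1.67 0.43]
sep 0.119 [1.63 0.2 ] 0.039072241030742756 yaw 0.6534832059246525
  bore w 0.025330829498932426 [3.48 0.42]
nose [ 0.4  -0.41]
hub ref [-0.6 -0.3] spline low end [-17.89  -0.16]
disc tab line [-3.805e+01 -3.000e-02] 0.009896854897410346
```

Emit:
{"name": "arm_command", "arguments": {"commands": [[[0.4,-0.2,-5],0,1],[[0,0,-8],0,1],[[0,0,-6],0,1],[[0,0,-5],0,1],[[0,0,-5],0,1],[[0,0,-5],0,1],[[0,0,-4],0,1],[[0,0,-3],0,1],[[0,0,0],0,1]]}}

```text
clock: 15.35
position: [0.5015, -0.0061, 0.0529]
tool_rot: [-3.141, 0.0, 0.647]
force: [-0.6, 0.4, -1.4]
grip_width: 0.0572
finger_force: 43.4
```

Emit:
{"name": "arm_command", "arguments": {"commands": [[[0,0,-1],0,1],[[0,0,-1],0,1],[[0,0,-1],0,1],[[0,0,-1],0,1],[[0,0,0],0,1]]}}

```text
clock: 15.85
position: [0.5016, -0.0061, 0.0492]
tool_rot: [-3.142, 0.0, 0.647]
force: [0.6, 0.4, -0.8]
grip_width: 0.0573
finger_force: 43.4
```

Emit:
{"name": "arm_command", "arguments": {"commands": [[[0,0,-2],0,1],[[0,0,-2],0,1],[[0,0,-2],0,1],[[0,0,-1],0,1],[[0,0,0],0,1]]}}

```text
clock: 16.35
position: [0.5015, -0.0061, 0.0421]
tool_rot: [-3.141, 0.0, 0.647]
force: [0.2, 0.9, -1.1]
grip_width: 0.057
finger_force: 43.4
```

Emit:
{"name": "arm_command", "arguments": {"commands": [[[0,0,-1],0,1],[[0,0,-0.7],0,1],[[0,0,-0.5],0,1],[[0,0,0],0,1]]}}

```text
clock: 16.75
position: [0.5016, -0.0061, 0.04]
tool_rot: [-3.142, 0.0, 0.647]
force: [0.6, -0.6, 0.2]
grip_width: 0.0575
finger_force: 43.4
```

Emit:
{"name": "arm_command", "arguments": {"commands": [[[0,0,-0.5],0,1],[[0,0,-0.3],0,1],[[0,0,0],0,1]]}}

```text
clock: 17.05
position: [0.5017, -0.0061, 0.0394]
tool_rot: [3.142, -0.0, 0.647]
force: [-0.7, 0.3, 3.0]
grip_width: 0.057
finger_force: 43.9
```

Emit:
{"name": "arm_command", "arguments": {"commands": [[[0,0,-0.3],0,1],[[0,0,0],0,1]]}}

```text
clock: 17.25
position: [0.5017, -0.0061, 0.0393]
tool_rot: [3.141, -0.0, 0.647]
force: [-3.2, 0.1, 11.2]
grip_width: 0.0569
finger_force: 44.5
```

It is home: z stopped at the expected 39.3 mm and the force rose. I'll release it and rise.

Emit:
{"name": "arm_command", "arguments": {"commands": [[[0,0,0.3],0,-0.2],[[0,0,0],0,-0.5],[[0,0,0],0,-1],[[0,0,0],0,-1],[[0,0,0],0,-1],[[0,0,10],0,-1],[[0,0,20],0,-1],[[0,0,40],0,-1],[[0,0,40],0,-1],[[0,0,40],0,-1],[[0,0,20],0,-1],[[0,0,0],0,-1],[[0,0,0],0,-1],[[0,0,0],0,-1]]}}

```text
clock: 18.65
position: [0.5012, -0.0062, 0.2087]
tool_rot: [-3.141, 0.001, 0.647]
force: [0.6, 0.2, -0.4]
grip_width: 0.0852
finger_force: 0.0
```

```bash
python3 - <<'E'
from h import *
f=grab_frame("wrist")
c=cv2.resize(f["image"][95:255,150:360,::-1],(525,400),interpolation=cv2.INTER_CUBIC); cv2.imwrite("pics/wz.png",np.clip(c.astype(float)*1.4,0,255).astype(np.uint8))
I=f["image"].astype(int); o=bot.observe(); print(o["position"],o["grip_width"],o["finger_force"])
sat=I.max(2)-I.min(2); m=blob(f,(sat<30)&(I.max(2)>115),proj(f,[.5015,-.006,.06]),50)
print(meas(f,m,.06,.045,29))
for z in (.054,.06,.066):
    cs,_=cv2.findContours(m.astype(np.uint8),cv2.RETR_EXTERNAL,cv2.CHAIN_APPROX_NONE); bx=cv2.boxPoints(cv2.minAreaRect(max(cs,key=cv2.contourArea)))
    P=np.array([onz(f,*p,z)[:2] for p in bx]); print(z,np.hypot(*(P[1]-P[0])),np.hypot(*(P[2]-P[1])))
E
```

```text
[ 0.50113348 -0.00614782  0.20850352] 0.08540060048199904 0.0Traceback (most recent call last):
  File "<stdin>", line 5, in <module>
  File "h.py", line 22, in blob
    i=1+np.argmax(s[1:,4]); return l==i
        ~~~~~~~~~^^^^^^^^^
    return _wrapfunc(a, 'argmax', axis=axis, out=out, **kwds)
    return bound(*args, **kwds)
ValueError: attempt to get argmax of an empty sequence
```

I've used all 10 picture views, so I'll check numerically. This pose matches the earlier disc-only frame, so I'll use the difference between the two.

```bash
python3 - <<'E'
from h import *
import pickle
a=pickle.load(open("wq.pkl","rb")); f=grab_frame("wrist")
G=lambda x:cv2.cvtColor(x["image"],cv2.COLOR_RGB2GRAY).astype(int)
D=G(f)-G(a); c=proj(f,[.5015,-.006,.06]); print(c, [G(f)[int(c[1])+d,int(c[0])] for d in(-45,-35,-30,-25,22,25)])
m=blob(f,abs(D)>12,c,55); m=cv2.morphologyEx(m.astype(np.uint8),cv2.MORPH_CLOSE,np.ones((5,5)))>0
cs,_=cv2.findContours(m.astype(np.uint8),cv2.RETR_EXTERNAL,cv2.CHAIN_APPROX_NONE); r=cv2.minAreaRect(max(cs,key=cv2.contourArea)); bx=cv2.boxPoints(r); print(r)
for z in(.054,.06,.066):
    P=np.array([onz(f,*p,z)[:2] for p in bx]); print(z,np.hypot(*(P[1]-P[0])),np.hypot(*(P[2]-P[1])),P.mean(0))
print(meas(f,m,.06,.045,33)[:3])
E
```

```text
[256.18394323 177.29924372] [np.int64(106), np.int64(107), np.int64(105), np.int64(104), np.int64(106), np.int64(102)]
((257.5, 169.5), (77.0, 59.0), 90.0)
0.054 0.05534502642903097 0.07605658140491905 [ 0.50636702 -0.00392426]
0.06 0.05422706300401133 0.07452024685547655 [ 0.50733893 -0.00315438]
0.066 0.05310909957899164 0.072983912306034 [ 0.50831085 -0.00238451]
(array([ 0.50298619, -0.00642457]), np.float64(0.6400769913450597), np.float64(0.04419420232351672))
```

```bash
python3 -c "
from workcell import ticket
print(ticket.job_done())"
```

```text
the job is handed in; nothing more can be done
None
```

I fitted the friction disc fully home with its tab opposite the lug, then the separator on top with its tab on the lug side, released both, and handed the job in at about 19 s; readings at contact stayed near 13 N, and no verdict was returned.

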